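# Slide the condiment board onto its mat and right the tipped jar

## Task

Slide the dark wooden condiment board over the worktop onto the blue mat, without lifting it or knocking over the two jars that stand on it, until its body lies centred and square on the mat with the handle on the robot's side. Stand the tipped white-capped jar upright in the board's empty middle ring, between the other two, which must still stand in their rings, and leave the tin, mug, bowl and glass where they are.

Things in the scene. Friction and masses are not known exactly. Their poses are not given: they have to be found in the camera images.
- board: Dark wooden serving board, 0.35 kg: body 100 mm (its x) by 240 mm (its y), 14 mm thick, on four round 3 mm rubber feet, so its top is 17 mm up. A handle points along its -x, roughly to the robot. Three places for jars, light rings of 58 mm diameter, lie at y = -85, 0 and +85 mm; the outer two are taken. Origin: under the body's centre, at foot level; z up
- board_place (a point): Centre of the board's empty middle ring, on its top face, 17 mm above the board's origin; axes as the board's
- board_grip (a point): Grip point on the midline of the board's handle, 100 mm from the board's origin along its -x and 10 mm up. The handle is 36 mm wide (along the board's y), 3 to 17 mm above the surface, from x = -50 to -159 mm, with flat parallel sides down to -141 mm; pinch it across its width, fingers down
- mat: Blue silicone mat with a white border line, fixed: flat part 130 mm (its x) by 270 mm (its y), 2 mm thick, with 12 mm sloping edges that the board's feet ride up. The board's body centred on it leaves an even 15 mm border; the handle sticks out over the long edge on the robot's side. Origin: centre of its underside; z up
- jar_white: Round spice jar with a tan label, 44 mm wide and 109 mm tall, with a white cap; origin at the centre of its foot, own z axis from foot to cap. 0.11 kg. It has tipped over and lies on the worktop to the right of the board, its axis level and 22 mm above the worktop, its cap pointing roughly to the robot's left
- jar_dark: Spice jar with a green label, 44 mm wide and 105 mm tall, with a dark brown cap; origin at the centre of its foot, own z axis from foot to cap. Stands loose on the board's ring at y = +85 mm
- jar_red: Spice jar with a brown label, 45 mm wide and 106 mm tall, with a red cap; origin at the centre of its foot, own z axis from foot to cap. Stands loose on the board's ring at y = -85 mm
- tin: Bystander: red food tin, 75 mm wide, 110 mm tall, origin at its foot
- mug: Bystander: cream mug with blue dots, 93 mm tall, origin near its foot
- bowl: Bystander: steel bowl, 218 mm wide, 86 mm tall, origin at its foot
- glass: Bystander: tall drinking glass, 68 mm wide, 137 mm tall, origin at its foot

How it is judged (in metres and radians):
At the end, for the whole second after the job is handed in: Board flat on the mat, centres within 15 mm, square within 0.10 rad; white-capped jar upright (0.10 rad) on the board within 15 mm of the middle ring's centre in x and y; dark- and red-capped jars upright within 25 mm of their rings' centres; all released and at rest (horizontal distance between board and mat below 0.015 m and angle between the y axis of board and the y axis of mat, either way round below 0.1 rad and height (world z) of board below 0.006 m and angle between board's own z axis and vertical below 0.03 rad and linear speed of each of board, jar_white, jar_dark, jar_red below 0.01 m/s and x of jar_white in the frame of board_place between -0.015 and 0.015 m and y of jar_white in the frame of board_place between -0.015 and 0.015 m and z of jar_white in the frame of board_place between -0.006 and 0.006 m and angle between each of jar_white, jar_dark, jar_red's own z axis and vertical below 0.1 rad and x of jar_dark in the frame of board between -0.025 and 0.025 m and y of jar_dark in the frame of board between 0.06 and 0.11 m and x of jar_red in the frame of board between -0.025 and 0.025 m and y of jar_red in the frame of board between -0.11 and -0.06 m); the robot touches nothing.
It fails at once if The board is lifted or tilted instead of being slid (more than 15 mm up, or 0.15 rad) (height (world z) of board above 0.015 m or angle between board's own z axis and vertical above 0.15 rad).
It fails at once if A jar standing on the board is knocked over (angle between any of jar_dark, jar_red's own z axis and vertical above 0.6 rad).
It fails at once if A bystander (tin, mug, steel bowl, tall glass) is moved more than 30 mm (distance of any of tin, mug, bowl, glass from where it was at the start of the episode above 0.03 m).
It also fails if it takes over 69 s, if anything falls off the work surface, if the arm or the gripper's body presses on something with over 40 N, if the wrist force passes 120 N, or if a joint passes its speed limit or range.

## Robot

A 6-joint arm with a two-finger parallel gripper is mounted at the origin on a cart in front of the work surface, level with it; the furniture and walls round the work are solid. World frame = base frame: x ahead of the robot, y to its left, z up, the work surface at z = 0. Lengths are in m, angles in degrees, forces in N, time in s.
With the tool pointing down it reaches from about 0.375 to 0.975 m from the base axis. Payload 3.8 kg.
Tool frame: the origin (TCP) lies midway between the tips of the shut fingers; the grasp point (between the pads) lies 19 mm behind it; z points along the fingers, y is the line along which they close (so a half turn about z gives the same grasp; the last joint's range is limited). The gripper opens to 88 mm and grips with 3 to 60 N. Pads are 18 mm wide; open, the fingers measure 123 mm over their backs; the gripper's body (75 mm by 187 mm) begins 45 mm behind the grasp point.
Start: joints at [-72.015, 15.12, 91.902, -0, 72.978, -2.114], TCP at [0.232, -0.634, 0.239] pointing down, gripper open.
Joint ranges: [-150.88, 150.88], [-54.13, 125.18], [17.81, 147.31], [-75.09, 255.09], [0, 152.58], [-146.25, 146.25]. Speed limits (degrees/s): [147.25, 147.25, 180, 180, 180, 180].

## Interface

Orientations are given as [roll, pitch, yaw] about the fixed x, y, z axes, in that order (R = Rz(yaw) Ry(pitch) Rx(roll)).
In Python, from workcell import sensors, get_image, robot, cut_out, landmark_of gives the robot as it stands.
- The arm moves only by the tool move_arm, never from a script. Its argument "deltas" is text: rows parted by semicolons, each of 6 numbers parted by spaces: the shift along the tool's x, y, z as a fraction of full scale, then the turn, a rotation vector about the tool's x, y, z as a fraction of full scale. A call has 1 to 8 rows; each row shifts and turns the commanded pose from where the row before left it, along the tool's axes as they then stand; what a row does not reach is not made up. Full scale, the value 1, is 0.04 m for a shift and 5 degrees for a turn. A row lasts 1/12 s, in which the tool goes at most 41.7 mm and 7.16 degrees, less where a joint would pass 70% of its speed; a pose out of reach is approached as far as the arm can. A call with a number of a shift or a turn outside -1 to 1 is refused whole. A call with a gripper value outside its range is refused whole. "fingers" is the opening, from 0 (shut) to 1 (fully open), set as the call begins (left out, the last holds). The fingers move at their own pace and stop on an object; "squeeze" is the grip in N (left out, the last holds). Time passes only in rows, so rows that do not move let the fingers close. It gives the time, the measured TCP pose, the force, the opening and the grip force at its end, in the units of the state.
- sensors.sense(): the state, without advancing time (a new reading comes with each control period).
- get_image(name): name is "side" or "top"; returns a dict with "image" (400x640x3 uint8, red, green, blue), "range_z" (400x640 float32, m along the optical axis (not along the pixel's ray), 0 where there is no reading), "fx", "fy", "cx", "cy" (pixels), "k1" (the pictures are not rectified: a ray, as slopes to the right and down, at radius r is drawn at 1 + k1 r^2 times it, then the intrinsics apply), "R" (3x3) and "t" (3): a world point X has camera coordinates R X + t. Camera axes: x right, y down, z forward; pixel columns grow to the right and rows downward; lengths in m; the calibration is good to about 2 mm. A picture is of the moment at which its call begins.
- robot.sign_off(): hands the job in; it is judged then, once.
Trained networks look in the newest picture that a camera, given by its name, has taken for a name from the list of things; names that differ only in an ending like _2 or _b are one class to them, and where a whole thing is asked for, a point or a joint stands for the part that bears it (a point fixed in the world has none). Each returns a list of dicts, best first, with "confidence" (0 to 1); they miss things now and then, are a little off and sometimes report something else, mostly with a low value. They report only what shows in the picture. A call takes as long as a camera call.
- cut_out(camera, label): "mask" (400x640 bool, what is visible of it) and "position" ([column, row] in pixels, amid what is visible of it).
- landmark_of(camera, label): "position" ([column, row] in pixels: a listed point, or the origin of a listed thing).
The state is a dict: "t": time; "q": joint angles; "dq": joint speeds; "effort": joint torques, N m; "tool_pos": TCP position; "orientation": TCP orientation; "wrist_force": force on the tool from outside, world axes, zero at the start; "ft_torque": the same for the moment, N m; "grip_width": finger opening in m; "finger_force": force on a finger pad.
Only numpy, scipy, OpenCV 4.12 (cv2) and the standard library are available. Lean on these libraries where they do the work, as an engineer would, in place of code of your own. Each camera call takes 0.05 s, during which the arm holds its last target. There are 200 camera calls.

## Working session

There is one attempt and no reset: what is moved stays moved. The work goes in short steps, Python scripts to look and compute and a tool call to move; the robot and the scene stay as the last step left them, time stands still between calls to the robot, and variables do not carry over. Pictures are saved under pics/ and viewed, at most 10 in all, crops included, and the job is handed in when it is done.

Besides the shell and the picture viewer there is one more tool, called as a command line: name --argument value ..., lists and objects as JSON in quotes. move_arm: Moves the arm, as the interface text tells. Shift numbers are shares of 0.04 m and turn numbers shares of 5 degrees, none past 1 either way. Its arguments: {"type":"object","properties":{"deltas":{"type":"string"},"fingers":{"type":"number"},"squeeze":{"type":"number"}},"required":["deltas"]}

```bash
mkdir -p pics
cat > h.py <<'E'
import numpy as np, cv2
from workcell import sensors, get_image, robot, cut_out, landmark_of
def ray(im,p):
    u=np.array([(p[0]-im['cx'])/im['fx'],(p[1]-im['cy'])/im['fy']]);s=u.copy()
    for _ in range(20): s=u/(1+im['k1']*(s@s))
    d=im['R'].T@np.array([s[0],s[1],1.]); c=-im['R'].T@im['t']
    return c,d
def atz(im,p,z):
    c,d=ray(im,p); return c+d*(z-c[2])/d[2]
def cloud(im,mask):
    r,c=np.nonzero(mask&(im['range_z']>0)); z=im['range_z'][r,c]
    u=np.stack([(c-im['cx'])/im['fx'],(r-im['cy'])/im['fy']],1);s=u.copy()
    for _ in range(20): s=u/(1+im['k1']*(s**2).sum(1,keepdims=True))
    return (np.c_[s*z[:,None],z]-im['t'])@im['R']
def save(im,n): cv2.imwrite('pics/'+n,im['image'][:,:,::-1])
np.set_printoptions(precision=4,suppress=True)
E
python3 - <<'E'
from h import *
I={c:get_image(c) for c in('top','side')}
for c in I:
    save(I[c],c+'0.png'); im=I[c]; print(c,'cam',-im['R'].T@im['t'])
    for n in['board','mat','jar_white','jar_dark','jar_red','tin','mug','bowl','glass']:
        for k in cut_out(c,n)[:2]:
            P=cloud(im,k['mask']); print(n,round(k['confidence'],2),np.round(k['position']),len(P),P.size and np.percentile(P,[2,50,98],axis=0).round(3).tolist())
    for n,z in[('board',0),('board_place',.017),('board_grip',.01),('mat',0),('jar_white',.022),('jar_dark',.017),('jar_red',.017)]:
        for k in landmark_of(c,n)[:1]: print('L',n,round(k['confidence'],2),np.round(k['position']),atz(im,k['position'],z))
E
```

```text
top cam [ 0.4392 -0.1132  1.3287]
board 0.56 [291. 218.] 2061 [[0.406, -0.153, 0.01], [0.53, -0.04, 0.017], [0.594, 0.07, 0.03]]
mat 0.66 [192. 228.] 3849 [[0.432, 0.162, -0.004], [0.508, 0.302, 0.002], [0.587, 0.446, 0.007]]
jar_white 0.45 [247. 156.] 599 [[0.696, 0.077, 0.002], [0.726, 0.108, 0.105], [0.769, 0.147, 0.113]]
jar_dark 0.67 [268. 211.] 196 [[0.524, 0.022, 0.04], [0.543, 0.038, 0.121], [0.564, 0.062, 0.126]]
jar_red 0.63 [320. 210.] 166 [[0.524, -0.143, 0.046], [0.543, -0.124, 0.122], [0.565, -0.105, 0.127]]
tin 0.96 [245. 158.] 590 [[0.696, 0.077, 0.005], [0.725, 0.108, 0.105], [0.766, 0.146, 0.113]]
tin 0.75 [364. 211.] 460 [[0.525, -0.327, 0.001], [0.555, -0.274, 0.041], [0.583, -0.221, 0.048]]
mug 0.93 [192. 158.] 822 [[0.677, 0.239, -0.0], [0.732, 0.309, 0.045], [0.762, 0.344, 0.095]]
bowl 0.66 [448. 205.] 3440 [[0.468, -0.638, -0.002], [0.572, -0.56, 0.027], [0.664, -0.443, 0.089]]
bowl 0.6 [296. 219.] 1968 [[0.404, -0.153, 0.011], [0.528, -0.04, 0.016], [0.594, 0.068, 0.022]]
L board 0.83 [295. 214.] [ 0.5461 -0.0392  0.    ]
L board_place 0.86 [297. 213.] [ 0.54
[... 853 characters left out ...]
, 0.048], [0.721, 0.102, 0.108], [0.759, 0.149, 0.247]]
mug 0.71 [354. 136.] 587 [[0.676, 0.239, 0.004], [0.716, 0.281, 0.07], [0.759, 0.35, 0.097]]
bowl 0.74 [298. 317.] 5311 [[0.469, -0.64, 0.0], [0.561, -0.507, 0.033], [0.662, -0.439, 0.089]]
glass 0.66 [300. 254.] 561 [[0.524, -0.327, 0.007], [0.557, -0.289, 0.041], [0.587, -0.229, 0.048]]
glass 0.47 [299. 315.] 5266 [[0.469, -0.64, 0.0], [0.561, -0.507, 0.033], [0.662, -0.439, 0.089]]
L board 0.75 [301. 153.] [0.5092 0.2708 0.    ]
L board_place 0.98 [303. 201.] [ 0.541  -0.0363  0.017 ]
L mat 0.94 [300. 149.] [0.5046 0.2982 0.    ]
L jar_white 0.82 [294. 264.] [ 0.5367 -0.3185  0.022 ]
L jar_dark 0.73 [302. 186.] [0.531  0.0464 0.017 ]
```

Run:
```python
from h import *
im=get_image('top'); si=get_image('side')
a=cv2.resize(im['image'][120:290,130:530],(800,340),interpolation=cv2.INTER_CUBIC)
b=cv2.resize(si['image'][110:380,140:460][:, :],(308,260))
c=np.zeros((600,800,3),np.uint8); c[:340]=a; c[340:,:308]=b; c[340:,308:724]=cv2.resize(si['image'],(416,260))
cv2.imwrite('pics/c0.png',c[:,:,::-1])
# board: top-face points
m=cut_out('top','board')[0]['mask']; P=cloud(im,m); 
P=P[(P[:,2]>.008)&(P[:,2]<.026)]
body=P[P[:,0]>.485]; hd=P[P[:,0]<.475]
print('body rect',cv2.minAreaRect(body[:,:2].astype(np.float32)*1000),'handle mean',hd.mean(0),cv2.fitLine(hd[:,:2].astype(np.float32),2,0,.01,.01).ravel())
print('handle rect',cv2.minAreaRect(hd[:,:2].astype(np.float32)*1000))
m=cut_out('top','mat')[0]['mask'];P=cloud(im,m);print('mat rect',cv2.minAreaRect(P[:,:2].astype(np.float32)*1000))
for cam,i in(('top',1),('side',0)):
    I=im if cam=='top' else si
    for n in('tin','jar_white','glass'):
        for k in cut_out(cam,n):
            if (cam=='top' and k['position'][0]>340 and k['position'][0]<400) or (cam=='side' and 240<k['position'][1]<270):
                P=cloud(I,k['mask']);P=P[P[:,2]>.012];h=P[P[:,2]>.03]
                print(cam,n,'jar rect',cv2.minAreaRect(P[:,:2].astype(np.float32)*1000),cv2.fitLine(h[:,:2].astype(np.float32),2,0,.01,.01).ravel(),P[:,2].max())
                break
for n in('jar_dark','jar_red'):
    P=cloud(im,cut_out('top',n)[0]['mask']);P=P[P[:,2]>.11];print(n,cv2.minEnclosingCircle(P[:,:2].astype(np.float32)*1000),P.mean(0))
print(sensors.sense())
```

```text
body rect ((541.41943359375, -40.644935607910156), (110.46283721923828, 237.5210723876953), 0.5295465588569641) handle mean [ 0.4335 -0.0402  0.0166] [ 1.     -0.0044  0.4335 -0.0402]
handle rect ((431.7261047363281, -40.102638244628906), (34.08086395263672, 83.31983184814453), 89.72535705566406)
mat rect ((508.9325256347656, 303.3377990722656), (294.73590087890625, 154.50445556640625), 84.23434448242188)
top jar_white jar rect ((555.9411010742188, -272.3556823730469), (109.43878173828125, 45.37830352783203), 72.8791275024414) [ 0.3108  0.9505  0.5556 -0.2732] 0.0487543322382756
side jar_white jar rect ((557.1830444335938, -272.408447265625), (109.6783447265625, 45.31719970703125), 71.30753326416016) [ 0.3213  0.947   0.5571 -0.2791] 0.05098941840407104
jar_dark ((545.4275512695312, 44.05153274536133), 21.998035430908203) [0.5444 0.0433 0.1211]
jar_red ((545.120849609375, -124.60161590576172), 21.547569274902344) [ 0.5446 -0.1248  0.1226]
{'t': 2.3, 'q': array([-72.0166,  15.1194,  91.9029,  -0.0016,  72.9774,  -2.1119]), 'dq': array([-0.0666,  0.1337, -0.0163, -0.0647, -0.0213, -0.0809]), 'effort': array([ -0.0016, -50.2043, -35.7245,   0.0729,   0.0187,  -0.    ]), 'tool_pos': array([ 0.2319, -0.6339,  0.2387]), 'orientation': array([179.9998,   0.0016,  20.0958]), 'wrist_force': array([ 0.0715, -0.6488,  0.2705]), 'ft_torque': array([0.01  , 0.0098, 0.0304]), 'finger_force': 0.0, 'grip_width': 0.08850145539765926}
```

View pics/c0.png

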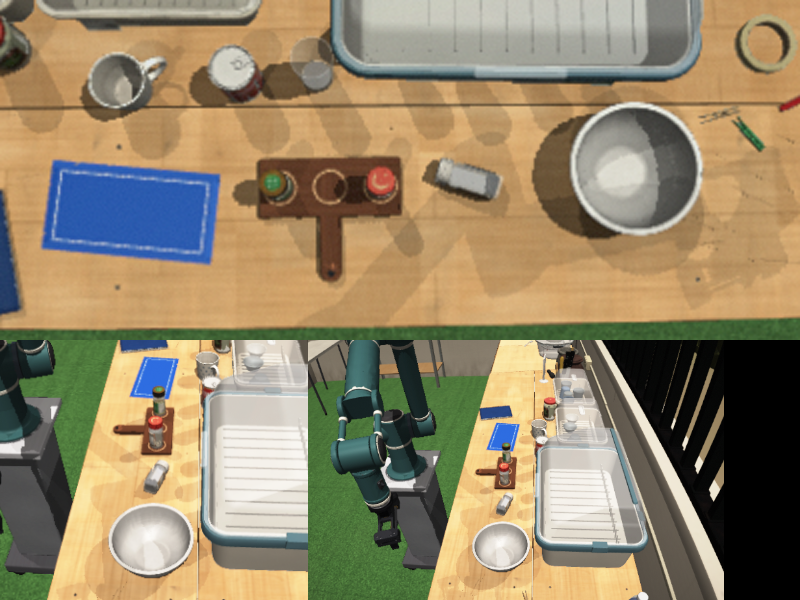

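Top view: board body at crop (330,187) with handle straight towards the robot. The mat is at (131,211), turned about -6°, and the white jar at (468,178) has its cap to the left. The networks and depth agree: board (0.543,-0.040) at yaw 0°, mat (0.509,0.303) at yaw -5.8°, jar centre (0.556,-0.272).

move_arm --deltas "0 0 0 0 0 1;0 0 0 0 0 1;0 0 0 0 0 1;0 0 0 0 0 1;0.15 -0.5 0 0 0 0;0.314 -0.9 0 0 0 0;0.314 -0.95 0 0 0 0;0.314 -0.95 0 0 0 0" --fingers 1 --squeeze 30

```text
t: 2.97
tool_pos: [0.2755, -0.5006, 0.2384]
orientation: [-180.0, -0.0, 0.0]
wrist_force: [0.3, 0.7, -0.0]
grip_width: 0.0881
finger_force: 0.0
```

move_arm --deltas "0.314 -0.95 0 0 0 0;0.314 -0.95 0 0 0 0;0.314 -0.95 0 0 0 0;0.314 -0.95 0 0 0 0;0.314 -0.95 0 0 0 0;0.314 -0.95 0 0 0 0;0.314 -0.95 0 0 0 0;0.314 -0.95 0 0 0 0"

```text
t: 3.63
tool_pos: [0.3755, -0.1959, 0.2391]
orientation: [180.0, -0.1, 0.1]
wrist_force: [0.1, -0.0, 0.9]
grip_width: 0.0882
finger_force: 0.0
```

Run:
```python
from h import *
s=sensors.sense();print(s['t'],s['q'],s['tool_pos'],s['orientation'])
open('st.txt','a').write(repr([s['q'].tolist(),s['tool_pos'].tolist(),s['orientation'].tolist()])+'\n')
```

```text
3.6333 [-30.9239 -13.2601 120.6734   0.0065  72.5148  59.0114] [ 0.3755 -0.1959  0.2391] [179.9683  -0.0648   0.0628]
```

move_arm --deltas "0.36 -0.97 0 0 0 0;0.36 -0.97 0 0 0 0;0.36 -0.97 0 0 0 0;0.36 -0.975 0 0 0 0;0 0 1 0 0 0;0 0 1 0 0 0;0 0 1 0 0 0;0 0 1 0 0 0"

```text
t: 4.3
tool_pos: [0.4333, -0.0415, 0.0779]
orientation: [180.0, -0.1, 0.2]
wrist_force: [0.2, 0.5, 1.1]
grip_width: 0.0882
finger_force: 0.0
```

move_arm --deltas "0 0 0.8 0 0 0;0 0 0.4 0 0 0;0 0 0.3 0 0 0;0 0 0.3 0 0 0;0 0 0 0 0 0;0 0 0 0 0 0"

```text
t: 4.8
tool_pos: [0.4321, -0.0421, 0.0064]
orientation: [-180.0, 0.1, 0.1]
wrist_force: [0.6, 0.6, -0.4]
grip_width: 0.0882
finger_force: 0.0
```

Run:
```python
from h import *
s=sensors.sense();print(s['t'],s['q'],s['tool_pos'],s['orientation'])
open('st.txt','a').write(repr([s['q'].tolist(),s['tool_pos'].tolist(),s['orientation'].tolist()])+'\n')
im=get_image('side');cv2.imwrite('pics/s1.png',cv2.resize(im['image'][100:300,180:400],(660,600))[:,:,::-1])
```

```text
4.8 [ -8.8462   5.4559 131.5145   0.0001  43.1212  81.0527] [ 0.4321 -0.0421  0.0064] [-179.9857    0.0905    0.1011]
```

View pics/s1.png

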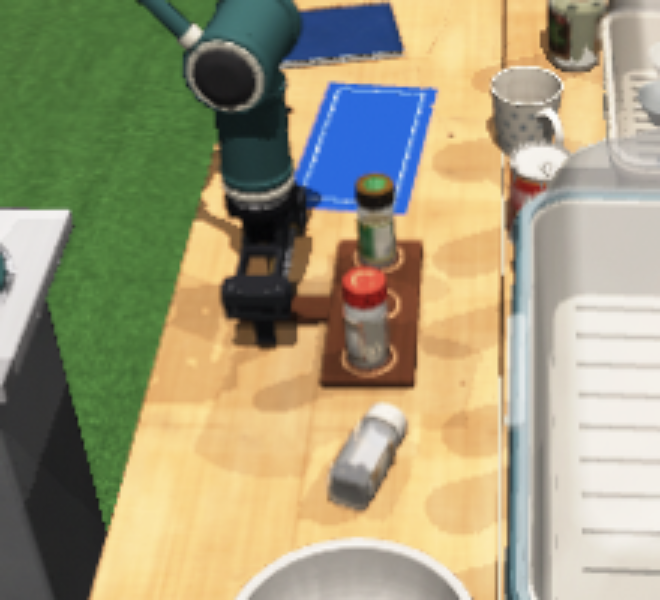

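The open gripper straddles the handle at about (260,300), clear of both jars. Closing.

move_arm --deltas "0 0 0 0 0 0;0 0 0 0 0 0;0 0 0 0 0 0;0 0 0 0 0 0;0 0 0 0 0 0;0 0 0 0 0 0" --fingers 0 --squeeze 30

```text
t: 5.35
tool_pos: [0.4329, -0.0421, 0.007]
orientation: [180.0, -0.0, 0.1]
wrist_force: [-0.1, 0.3, 0.2]
grip_width: 0.0507
finger_force: 0.0
```

move_arm --deltas "0 0 0 0 0 0;0 0 0 0 0 0;0 0 0 0 0 0;0 0 0 0 0 0;0 0 0 0 0 0;0 0 0 0 0 0"

```text
t: 5.85
tool_pos: [0.4325, -0.0421, 0.0066]
orientation: [-180.0, 0.0, 0.1]
wrist_force: [-1.2, 0.9, 1.8]
grip_width: 0.0357
finger_force: 30.0
```

```bash
cat > meas.py <<'E'
from h import *
def board():
    im=get_image('top'); out={}
    for n in('jar_dark','jar_red'):
        k=cut_out('top',n)
        if k:
            P=cloud(im,k[0]['mask']);P=P[P[:,2]>.11]
            if len(P)>20: out[n]=np.array(cv2.minEnclosingCircle(P[:,:2].astype(np.float32))[0])
    M=cut_out('top','board')
    if M:
        P=cloud(im,M[0]['mask']);P=P[(P[:,2]>.006)&(P[:,2]<.028)]
        out['rect']=cv2.minAreaRect(P[:,:2].astype(np.float32)*1000); out['bpos']=M[0]['position']
    return im,out
E
python3 - <<'E'
from meas import *
im,o=board();print(o);s=sensors.sense();print(s['tool_pos'],s['grip_width'],s['finger_force'])
E
```

```text
{'jar_red': array([ 0.5456, -0.1255]), 'rect': ((541.259521484375, -41.12018585205078), (110.09971618652344, 238.3565673828125), 0.6673750281333923), 'bpos': [292.1, 214.2]}
[ 0.4325 -0.0421  0.0066] 0.03535974718374287 29.992009699344635
```

move_arm --deltas "0 -0.03 0 0 0 0.145;0 -0.07 0 0 0 0.145;0 -0.1 0 0 0 0.145;0 -0.15 0 0 0 0.145;0 -0.18 0 0 0 0.145;0 -0.2 0 0 0 0.145;0 -0.2 0 0 0 0.145;0 -0.2 0 0 0 0.145"

```text
t: 6.72
tool_pos: [0.4353, 0.0031, 0.0067]
orientation: [180.0, -0.0, -5.9]
wrist_force: [-1.3, -3.2, -0.5]
grip_width: 0.0356
finger_force: 29.9
```

move_arm --deltas "-0.045 -0.2 0 0 0 0;-0.045 -0.2 0 0 0 0;-0.045 -0.2 0 0 0 0;-0.045 -0.2 0 0 0 0;-0.045 -0.2 0 0 0 0;-0.045 -0.16 0 0 0 0;-0.045 -0.12 -0.012 0 0 0;-0.045 -0.12 -0.012 0 0 0"

```text
t: 7.38
tool_pos: [0.426, 0.0608, 0.0075]
orientation: [180.0, 0.0, -5.7]
wrist_force: [1.0, -4.3, -0.3]
grip_width: 0.0358
finger_force: 29.9
```

move_arm --deltas "-0.045 -0.16 0 0 0 0;-0.045 -0.2 0 0 0 0;-0.045 -0.2 0 0 0 0;-0.045 -0.2 0 0 0 0;-0.045 -0.2 0 0 0 0;-0.045 -0.2 0 0 0 0;-0.045 -0.2 0 0 0 0;-0.045 -0.2 0 0 0 0"

```text
t: 8.05
tool_pos: [0.4181, 0.1242, 0.0077]
orientation: [180.0, 0.0, -5.7]
wrist_force: [0.7, -4.8, 0.8]
grip_width: 0.0359
finger_force: 30.1
```

Run:
```python
from meas import *
im,o=board();print(o);s=sensors.sense();print(s['tool_pos'],s['q'],s['orientation'],s['wrist_force'])
open('st.txt','a').write(repr([s['q'].tolist(),s['tool_pos'].tolist(),s['orientation'].tolist()])+'\n')
```

```text
{'jar_dark': array([0.5392, 0.1923]), 'jar_red': array([0.5222, 0.0266]), 'rect': ((515.22119140625, 111.9732437133789), (238.13180541992188, 133.6647186279297), 84.39347076416016), 'bpos': [249.0, 218.6]}
[0.4182 0.1248 0.0078] [ 13.2911   5.4549 131.3016   0.0997  43.2143 108.8314] [-179.9259   -0.0056   -5.6129] [-0.0514  4.1645  1.5532]
```

move_arm --deltas "-0.04 -0.1 0 0 0 0;-0.045 -0.2 0 0 0 0;-0.045 -0.2 0 0 0 0;-0.045 -0.2 0 0 0 0;-0.045 -0.2 0 0 0 0;-0.045 -0.2 0 0 0 0;-0.045 -0.2 0 0 0 0;-0.045 -0.2 0 0 0 0"

```text
t: 8.92
tool_pos: [0.4099, 0.1841, 0.0075]
orientation: [179.9, 0.0, -5.8]
wrist_force: [0.4, -5.1, 1.4]
grip_width: 0.0358
finger_force: 30.1
```

move_arm --deltas "-0.04 -0.2 0 0 0 0;-0.045 -0.2 0 0 0 0;-0.045 -0.2 0 0 0 0;-0.045 -0.2 0 0 0 0;-0.045 -0.2 0 0 0 0;-0.045 -0.2 0 0 0 0;-0.045 -0.2 0 0 0 0;-0.045 -0.2 0 0 0 0"

```text
t: 9.58
tool_pos: [0.4019, 0.249, 0.0074]
orientation: [179.9, 0.0, -5.8]
wrist_force: [0.7, -5.2, 1.3]
grip_width: 0.0356
finger_force: 30.1
```

move_arm --deltas "-0.035 -0.2 0 0 0 0;-0.035 -0.2 0 0 0 0;-0.035 -0.2 -0.01 0 0 0;-0.035 -0.2 -0.01 0 0 0;-0.04 -0.18 -0.005 0 0 0;-0.04 -0.14 0 0 0 0;0 -0.08 0 0 0 0;0 0 0 0 0 0"

```text
t: 10.25
tool_pos: [0.3978, 0.2983, 0.0084]
orientation: [179.9, 0.1, -5.7]
wrist_force: [-1.8, -1.1, 1.9]
grip_width: 0.0358
finger_force: 30.0
```

Run:
```python
from meas import *
im,o=board();print(o);s=sensors.sense();print(s['tool_pos'],s['q'],s['orientation'],s['wrist_force'])
k=cut_out('top','mat')[0];P=cloud(im,k['mask']);print(cv2.minAreaRect(P[:,:2].astype(np.float32)*1000))
cv2.imwrite('pics/t2.png',cv2.resize(im['image'][160:290,120:320],(800,520),interpolation=cv2.INTER_CUBIC)[:,:,::-1])
```

```text
{'jar_dark': array([0.5176, 0.3684]), 'jar_red': array([0.5016, 0.1983]), 'rect': ((460.2888488769531, 290.511962890625), (238.0813751220703, 202.3656768798828), 84.35902404785156), 'bpos': [197.5, 224.8]}
[0.3979 0.2983 0.0085] [ 33.9789  11.3988 124.1158   0.0324  44.5297 129.6788] [179.9892   0.0486  -5.723 ] [-2.7981 -0.2497  1.3496]
((509.3068542480469, 303.4771728515625), (295.49310302734375, 154.90191650390625), 84.0640869140625)
```

View pics/t2.png

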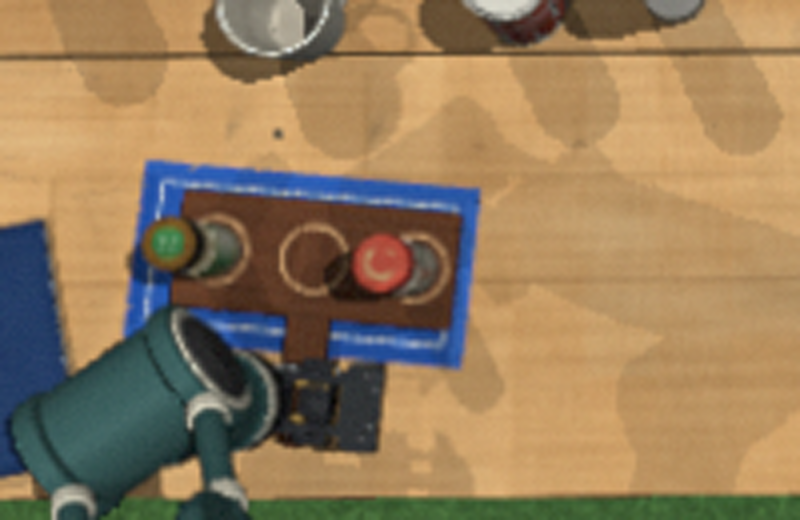

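The board is on the mat, square, with both jars standing. The left blue gap (about 33 px) is wider than the right (about 17 px), so it needs ~14 mm more to the left.

move_arm --deltas "-0.01 -0.06 0 0 0 0;-0.01 -0.1 0 0 0 0;-0.01 -0.1 0 0 0 0;-0.01 -0.07 0 0 0 0;0 -0.04 0 0 0 0;0 0 0 0 0 0"

```text
t: 11.0
tool_pos: [0.3982, 0.3138, 0.0086]
orientation: [-180.0, 0.0, -5.7]
wrist_force: [-0.5, -1.4, 0.4]
grip_width: 0.0359
finger_force: 30.0
```

```bash
cat > mb.py <<'E'
from meas import *
def edges():
    im,o=board(); out=o
    H=cv2.cvtColor(im['image'],cv2.COLOR_RGB2HSV)
    dark=((H[...,0]<18)|(H[...,0]>165))&(H[...,2]<120)&(H[...,1]>60)
    yy,xx=np.mgrid[0:400,0:640]; px=np.stack([xx.ravel(),yy.ravel()],1)
    # rectify the plane z: sample image in board-ish frame
    def warp(z,c,yaw,n=.5e-3,hx=.1,hy=.17):
        gx=np.arange(-hx,hx,n);gy=np.arange(-hy,hy,n);X,Y=np.meshgrid(gx,gy,indexing='ij')
        ca,sa=np.cos(yaw),np.sin(yaw)
        W=np.stack([c[0]+ca*X-sa*Y,c[1]+sa*X+ca*Y,np.full_like(X,z)],-1)@im['R'].T+im['t']
        s=W[...,:2]/W[...,2:];s=s*(1+im['k1']*(s**2).sum(-1,keepdims=True))
        u=s[...,0]*im['fx']+im['cx'];v=s[...,1]*im['fy']+im['cy']
        return cv2.remap(im['image'],u.astype(np.float32),v.astype(np.float32),cv2.INTER_LINEAR),gx,gy
    return im,out,warp
E
python3 - <<'E'
from mb import *
im,o,warp=edges();s=sensors.sense();print(s['tool_pos'],s['orientation'],o)
yaw=np.deg2rad(-5.8);c=(.509,.3033)
# blueness profiles: mat outer edge at z=0.001, board edge at z=.017+.002
for z,nm in((.002,'mat'),(.019,'board')):
    w,gx,gy=warp(z,c,yaw); f=w.astype(float); bl=f[...,2]-f[...,0]
    for tag,sl in(('x=+25..45',(gx>.025)&(gx<.045)),('x=-40..-20',(gx>-.04)&(gx<-.02))):
        p=bl[sl].mean(0)>30; d=np.nonzero(np.diff(p.astype(int)))[0]; print(nm,tag,'y edges',gy[d].round(4))
    for tag,sl in(('y=-60..-40',(gy>-.06)&(gy<-.04)),('y=20..40',(gy>.02)&(gy<.04))):
        p=bl[:,sl].mean(1)>30; d=np.nonzero(np.diff(p.astype(int)))[0]; print(nm,tag,'x edges',gx[d].round(4))
w,_,_=warp(.019,c,yaw);cv2.imwrite('pics/w3.png',np.rot90(w,2)[...,::-1])
for k in landmark_of('top','board_place')[:2]:print(k['confidence'],atz(im,k['position'],.019))
E
```

```text
[0.3982 0.3138 0.0087] [-179.9622   -0.0034   -5.7076] {'jar_dark': array([0.5186, 0.3838]), 'jar_red': array([0.5022, 0.2155]), 'rect': ((459.5950622558594, 306.84991455078125), (239.67886352539062, 205.82786560058594), 83.99674224853516), 'bpos': [191.3, 225.4]}
mat x=+25..45 y edges [-0.1475 -0.12    0.1245  0.1435]
mat x=-40..-20 y edges [-0.148  -0.1195  0.1235  0.1435]
mat y=-60..-40 x edges [-0.075  -0.0465  0.0535  0.0765]
mat y=20..40 x edges [-0.0745 -0.047   0.054   0.0765]
board x=+25..45 y edges [-0.151  -0.1235  0.1175  0.136 ]
board x=-40..-20 y edges [-0.1515 -0.1235  0.117   0.136 ]
board y=-60..-40 x edges [-0.074  -0.0465  0.0525  0.075 ]
board y=20..40 x edges [-0.074 -0.046  0.053  0.075]
0.91 [0.5127 0.3002 0.019 ]
```

View pics/w3.png

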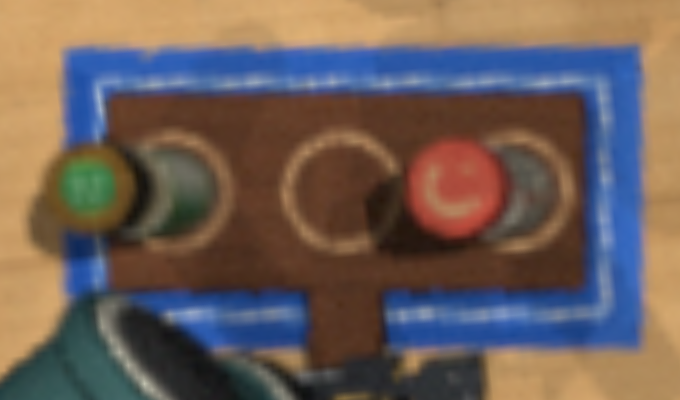

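Rectified to the board's top plane, the board body is centred on the mat within about 2 mm and parallel, and both jars stand in their rings. Releasing and lifting.

move_arm --deltas "0 0 0 0 0 0;0 0 0 0 0 0;0 0 0 0 0 0;0 0 0 0 0 0;0 0 0 0 0 0;0 0 0 0 0 0" --fingers 1

```text
t: 11.75
tool_pos: [0.3984, 0.3135, 0.0088]
orientation: [-180.0, -0.0, -5.7]
wrist_force: [0.0, -1.3, 0.3]
grip_width: 0.0736
finger_force: 0.0
```

move_arm --deltas "0 0 -0.1 0 0 0;0 0 -0.3 0 0 0;0 0 -0.6 0 0 0;0 0 -1 0 0 0;0 0 -1 0 0 0;0 0 -1 0 0 0;0 0 -1 0 0 0"

```text
t: 12.33
tool_pos: [0.3979, 0.3131, 0.2117]
orientation: [-180.0, -0.0, -5.7]
wrist_force: [0.2, 0.3, -0.5]
grip_width: 0.0883
finger_force: 0.0
```

```bash
cat > kin.py <<'E'
import numpy as np, ast
from scipy.optimize import least_squares
from scipy.spatial.transform import Rotation as Ro
rz=lambda a:Ro.from_euler('z',a,degrees=True); ry=lambda a:Ro.from_euler('y',a,degrees=True)
def fk(q,p):
    a1,d1,L2,L3,o3,d6,b=p
    R=rz(q[0]); X=R.apply([a1,0,d1]); R=R*ry(q[1]); X=X+R.apply([0,0,L2])
    R=R*ry(q[2]); X=X+R.apply([o3,0,L3]); R=R*rz(q[3])*ry(q[4]); X=X+R.apply([0,b,d6]); R=R*rz(q[5]+90)
    return X,R
def load():
    D=[[[-72.0166,15.1194,91.9029,-0.0016,72.9774,-2.1119],[.2319,-.6339,.2387],[180,0,20.0958]]]
    return D+[ast.literal_eval(l) for l in open('st.txt')]
def rec():
    from workcell import sensors
    s=sensors.sense(); open('st.txt','a').write(repr([s['q'].tolist(),s['tool_pos'].tolist(),s['orientation'].tolist()])+'\n'); return s
def fit():
    D=load()
    f=lambda p:np.concatenate([fk(q,p)[0]-np.array(x) for q,x,o in D]+[1e-3*(p-np.array([0,.3,.4,.4,0,.25,.025]))])
    r=least_squares(f,[0,.3,.4,.4,0,.25,.025]); return r.x, f(r.x)[:3*len(D)].reshape(-1,3), D
def ik(X,R,p,q0):
    lo=np.array([-150.88,-54.13,17.81,-75.09,0,-146.25]);hi=np.array([150.88,125.18,147.31,255.09,152.58,146.25])
    f=lambda q:np.concatenate([(fk(q,p)[0]-X)*10,(fk(q,p)[1].inv()*R).as_rotvec()])
    r=least_squares(f,np.clip(q0,lo+.1,hi-.1),bounds=(lo,hi),x_scale=50.); return r.x,r.cost
E
python3 - <<'E'
from kin import *; np.set_printoptions(precision=4,suppress=True)
s=rec();print(s['t'],s['tool_pos'],s['q'],s['wrist_force'])
p,e,D=fit();print(p);print(np.abs(e).max(1)*1000)
for q,x,o in D: print((fk(q,p)[1].inv()*Ro.from_euler('xyz',o,degrees=True)).as_rotvec(degrees=True))
E
```

```text
12.3333 [0.3979 0.3131 0.2117] [ 35.3841  -2.2279 114.0085  -0.0008  68.1572 131.082 ] [ 0.2022  0.3484 -0.4764]
[-0.      0.24    0.512   0.5662  0.0014  0.3284  0.0249]
[0.0276 0.0057 0.0141 0.016  0.0079]
[ 0.0002  0.0015 -0.    ]
[ 0.  0. -0.]
[ 0. -0. -0.]
[ 0.  0. -0.]
[ 0. -0. -0.]
```

```bash
cat > plan.py <<'E'
from kin import *
A=71.6
def Rt(az,phi): # tool yaw az pointing down, then turned by phi deg about tool y
    return Ro.from_euler('xyz',[180,0,az],degrees=True)*ry(phi)
def tcp(g,R): return np.array(g)+R.apply([0,0,.019])
E
python3 - <<'E'
from plan import *; np.set_printoptions(precision=1,suppress=True)
p0,_,_=fit()
for d6 in(.25,.33):
  p=p0.copy(); p[1]+=d6-p[5]; p[5]=d6
  for th in(20,35,45):
    g=(.5565+.315*.018,-.2724+.949*.018,.026)
    R=Rt(A,-th);q,c=ik(tcp(g,R),R,p,[-25,20,110,0,50,-10]);print(d6,th,'grasp',q,'%.1e'%c)
    R=Rt(A,90-th);q1,c=ik(tcp((.5,-.25,.2),R),R,p,[-40,0,120,90,60,0]);print('   upright',q1,'%.1e'%c)
    for az in(-6,10,25):
      R=Rt(az,90-th)
      for s in([30,10,120,0,10,100],[20,10,130,180,30,-80],q1,[30,10,120,90,30,0]):
        q,c=ik(tcp((.512,.3,.092),R),R,p,s)
        if c<1e-6: print('   place',az,q)
E
```

```text
0.25 20 grasp [-19.2  23.2 108.9 -26.2  50.7  16.5] 8.0e-31
   upright [-47.9  21.6 109.5  55.5  97.1 -48.7] 9.8e-30
   place -6 [  48.5   16.   129.9  251.2   53.9 -124.4]
   place -6 [  48.5   16.   129.9  251.2   53.9 -124.4]
   place 10 [  43.8   12.7  135.2  227.4   45.2 -114.6]
   place 10 [  43.8   12.7  135.2  227.4   45.2 -114.6]
   place 10 [  43.8   12.7  135.2  227.4   45.2 -114.6]
   place 25 [ 37.   11.1 138.5 197.6  40.5 -99.3]
   place 25 [ 37.   11.1 138.5 197.6  40.5 -99.3]
   place 25 [ 37.   11.1 138.5 197.6  40.5 -99.3]
0.25 35 grasp [-13.8  25.9 108.2 -42.7  57.5  31.9] 1.2e-20
   upright [-45.9  16.7 109.3  46.6  88.2 -44.1] 1.3e-30
   place 10 [  40.6    7.8  131.4  249.2   26.5 -138.3]
   place 25 [  35.9    6.3  134.2  211.2   17.4 -113.7]
   place 25 [  35.9    6.3  134.2  211.2   17.4 -113.7]
   place 25 [  35.9    6.3  134.2  211.2   17.4 -113.7]
0.25 45 grasp [-10.7  28.5 107.6 -51.4  63.7  39.9] 1.6e-28
   upright [-43.9  13.7 109.3  40.1  82.6 -40.2] 7.4e-29
0.33 20 grasp [-16.6  23.8 108.8 -26.   51.1  19. ] 1.3e-26
   upright [-53.6  29.1 105.2  50.9
[... 153 characters left out ...]
   16.5  141.9  228.9   54.6 -107.1]
   place 10 [  50.8   16.5  141.9  228.9   54.6 -107.1]
   place 25 [ 40.   14.5 146.6 198.   51.9 -96.1]
   place 25 [ 40.   14.5 146.6 198.   51.9 -96.1]
   place 25 [ 40.   14.5 146.6 198.   51.9 -96.1]
0.33 35 grasp [ -9.6  27.7 107.5 -41.6  58.7  35.4] 5.3e-28
   upright [-51.1  22.  106.2  43.6  89.6 -48.6] 7.2e-21
   place 10 [  46.     7.1  138.2  245.6   31.9 -129.3]
   place 10 [  46.     7.1  138.2  245.6   31.9 -129.3]
   place 25 [  38.1    4.7  142.2  207.6   23.6 -108. ]
   place 25 [  38.1    4.7  142.2  207.6   23.6 -108. ]
0.33 45 grasp [ -5.7  31.4 106.3 -49.4  65.3  43.7] 3.2e-21
   upright [-48.6  17.6 107.   37.9  83.8 -44.3] 4.9e-21
```

Regrasp plan: upright the jar on the free worktop with a tilted grasp, then regrasp it from above with the fingers closing along x. That keeps the wide gripper body clear of the neighbouring jars.

move_arm --deltas "0 0 0 0 0 -1;0 0 0 0 0 -1;0 0 0 0 0 -1;0 0 0 0 0 -1;0 0 0 0 0 -1;0 0 0 0 0 -1;0 0 0 0 0 -1;0 0 0 0 0 -1"

```text
t: 13.0
tool_pos: [0.3982, 0.3134, 0.2099]
orientation: [-180.0, -0.1, 34.5]
wrist_force: [-1.1, 0.7, -1.1]
grip_width: 0.0881
finger_force: 0.0
```

move_arm --deltas "0 0 0 0 0 -1;0 0 0 0 0 -1;0 0 0 0 0 -1;0 0 0 0 0 -1;0 0 0 0 0 -1;0 0 0 0 0 -1;0 0 0 0 0 -1;0 0 0 0 0 -0.46"

```text
t: 13.67
tool_pos: [0.3982, 0.3134, 0.2098]
orientation: [180.0, -0.0, 71.8]
wrist_force: [0.3, 0.9, 0.4]
grip_width: 0.0883
finger_force: 0.0
```

move_arm --deltas "-0.4 0.3 0 0 0 0;-0.785 0.598 0 0 0 0;-0.785 0.598 0 0 0 0;-0.785 0.598 0 0 0 0;-0.785 0.598 0 0 0 0;-0.785 0.598 0 0 0 0;-0.785 0.598 0 0 0 0;-0.785 0.598 0 0 0 0"

```text
t: 14.33
tool_pos: [0.4944, 0.0311, 0.2102]
orientation: [179.9, -0.0, 71.6]
wrist_force: [0.4, 0.1, 0.5]
grip_width: 0.0879
finger_force: 0.0
```

move_arm --deltas "-0.785 0.598 0 0 0 0;-0.785 0.598 0 0 0 0;-0.785 0.598 0 0 0 0;-0.785 0.598 0 0 0 0;-0.785 0.598 0 0 0 0;-0.785 0.598 0 0 0 0;-0.4 0.3 0 0 0 0;0 0 0 0 0 0"

```text
t: 15.0
tool_pos: [0.5781, -0.2145, 0.2099]
orientation: [179.9, 0.1, 71.4]
wrist_force: [-0.1, -0.3, -0.2]
grip_width: 0.0881
finger_force: 0.0
```

move_arm --deltas "0 0 0 0 -1 0;0 0 0 0 -1 0;0 0 0 0 -1 0;0 0 0 0 -1 0;0 0 0 0 -1 0;0 0 0 0 -1 0;0 0 0 0 0 0"

```text
t: 15.58
tool_pos: [0.5766, -0.2066, 0.2074]
orientation: [-179.8, 30.1, 71.9]
wrist_force: [-0.4, 0.4, -0.3]
grip_width: 0.0881
finger_force: 0.0
```

Run:
```python
from plan import *; np.set_printoptions(precision=4,suppress=True)
from meas import *
s=rec();print(s['t'],s['tool_pos'],s['orientation'],s['q'])
p,e,D=fit();print(p,np.abs(e).max()*1000)
si=get_image('side')
k=[k for k in cut_out('side','jar_white') if 220<k['position'][1]<290]
if k:
    P=cloud(si,k[0]['mask']);P=P[P[:,2]>.012];r=cv2.minAreaRect(P[:,:2].astype(np.float32)*1000);print(r)
Rn=Ro.from_euler('xyz',s['orientation'],degrees=True)
g=np.array([.5612,-.2582,.026]);T=tcp(g,Rt(71.6,-30));print('target',T,'delta in tool units',Rn.inv().apply(T-s['tool_pos'])/.04, 'z_t',Rn.as_matrix()[:,2])
```

```text
15.5833 [ 0.5766 -0.2066  0.2074] [-179.8056   30.1078   71.9157] [ -6.3112  13.8331 101.9113 -30.7239  73.7058  23.1193]
[-0.0024  0.2458  0.5164  0.5692  0.0006  0.3359  0.0242] 9.66484649342661
((556.9093017578125, -271.70111083984375), (110.02017211914062, 45.78065872192383), 72.26478576660156)
target [ 0.5582 -0.2672  0.0095] delta in tool units [1.1113 0.0495 5.073 ] z_t [-0.1589 -0.4758 -0.8651]
```

move_arm --deltas "0.37 0.016 0.7 0 0 0;0.37 0.016 0.7 0 0 0;0.37 0.016 0.7 0 0 0;0 0 0.8 0 0 0;0 0 0.8 0 0 0;0 0 0.6 0 0 0;0 0 0.4 0 0 0;0 0 0.2 0 0 0"

```text
t: 16.35
tool_pos: [0.5579, -0.2687, 0.0153]
orientation: [-179.8, 29.9, 71.5]
wrist_force: [-0.7, 0.1, -0.9]
grip_width: 0.0881
finger_force: 0.0
```

Run:
```python
from plan import *; np.set_printoptions(precision=4,suppress=True)
from meas import *
s=rec();print(s['t'],s['tool_pos'],s['orientation'],s['wrist_force'])
si=get_image('side');cv2.imwrite('pics/s4.png',cv2.resize(si['image'][190:320,220:400],(720,520),interpolation=cv2.INTER_CUBIC)[:,:,::-1])
Rn=Ro.from_euler('xyz',s['orientation'],degrees=True)
T=np.array([.5582,-.2672,.0095]);print(Rn.inv().apply(T-s['tool_pos'])/.04)
```

```text
16.35 [ 0.5579 -0.2687  0.0153] [-179.8384   29.9313   71.4836] [-0.7302  0.0631 -0.8554]
[ 0.1044 -0.0039  0.1066]
```

View pics/s4.png

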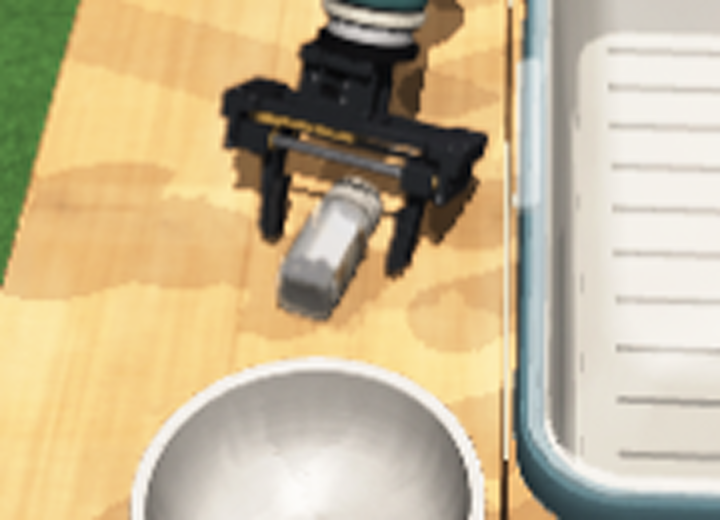

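The fingers, at about (272,235) and (400,270), straddle the jar near its cap, and the body clears the cap.

move_arm --deltas "0.1 0 0.1 0 0 0;0 0 0 0 0 0;0 0 0 0 0 0;0 0 0 0 0 0;0 0 0 0 0 0;0 0 0 0 0 0;0 0 0 0 0 0;0 0 0 0 0 0" --fingers 0 --squeeze 25

```text
t: 17.07
tool_pos: [0.5608, -0.2655, 0.0117]
orientation: [180.0, 30.0, 71.6]
wrist_force: [-0.9, 2.0, 2.6]
grip_width: 0.0427
finger_force: 25.0
```

move_arm --deltas "0 0 0 0 0 0;0 0 0 0 0 0;0 0 0 0 0 0"

```text
t: 17.32
tool_pos: [0.5608, -0.2656, 0.0117]
orientation: [180.0, 30.0, 71.6]
wrist_force: [0.0, 2.8, 4.9]
grip_width: 0.0429
finger_force: 25.0
```

move_arm --deltas "-0.2 0 -0.35 0 0 0;-0.4 0 -0.7 0 0 0;-0.4 0 -0.7 0 0 0;-0.4 0 -0.7 0 0 0;-0.2 0 -0.35 0 0 0;0.267 -0.261 -0.154 0 0 0;0.534 -0.522 -0.309 0 0 0;0.534 -0.522 -0.309 0 0 0"

```text
t: 17.98
tool_pos: [0.5291, -0.1892, 0.1392]
orientation: [-179.9, 30.0, 71.5]
wrist_force: [-0.1, 0.8, -1.0]
grip_width: 0.0426
finger_force: 25.0
```

move_arm --deltas "0.534 -0.522 -0.309 0 0 0;0.534 -0.522 -0.309 0 0 0;0.267 -0.261 -0.154 0 0 0;0 0 0 0 0.5 0;0 0 0 0 1 0;0 0 0 0 1 0;0 0 0 0 1 0;0 0 0 0 1 0"

```text
t: 18.65
tool_pos: [0.4993, -0.1136, 0.1388]
orientation: [-179.9, 7.3, 71.7]
wrist_force: [-0.2, 0.6, -1.5]
grip_width: 0.0429
finger_force: 25.0
```

move_arm --deltas "0 0 0 0 1 0;0 0 0 0 1 0;0 0 0 0 1 0;0 0 0 0 1 0;0 0 0 0 1 0;0 0 0 0 1 0;0 0 0 0 1 0;0 0 0 0 1 0"

```text
t: 19.32
tool_pos: [0.4995, -0.1141, 0.1392]
orientation: [-179.9, -32.8, 71.5]
wrist_force: [-0.6, -0.1, -1.2]
grip_width: 0.0426
finger_force: 25.0
```

move_arm --deltas "0 0 0 0 1 0;0 0 0 0 1 0;0 0 0 0 1 0;0 0 0 0 1 0;0 0 0 0 1 0;0 0 0 0 0.5 0;0 0 0 0 0 0;0 0 0 0 0 0"

```text
t: 19.98
tool_pos: [0.4995, -0.1141, 0.1385]
orientation: [-179.4, -60.0, 71.1]
wrist_force: [-0.1, 0.2, -1.6]
grip_width: 0.0429
finger_force: 25.0
```

Run:
```python
from plan import *; np.set_printoptions(precision=4,suppress=True)
from meas import *
s=rec();print(s['t'],s['tool_pos'],s['orientation'],s['wrist_force'],s['q'],s['grip_width'])
R=Ro.from_euler('xyz',s['orientation'],degrees=True);print(R.as_matrix());print('grasp',s['tool_pos']-R.apply([0,0,.019]))
si=get_image('side');cv2.imwrite('pics/s5.png',cv2.resize(si['image'][120:320,180:440],(780,600),interpolation=cv2.INTER_CUBIC)[:,:,::-1])
```

```text
19.9833 [ 0.4995 -0.1141  0.1385] [-179.4335  -60.0344   71.0703] [-0.1141  0.1535 -1.615 ] [-46.5864  21.3638 116.4042  50.0035  84.626  -53.2069] 0.042906495122434364
[[ 0.162   0.9486  0.2717]
 [ 0.4725 -0.3163  0.8226]
 [ 0.8663 -0.0049 -0.4995]]
grasp [ 0.4944 -0.1298  0.148 ]
```

View pics/s5.png

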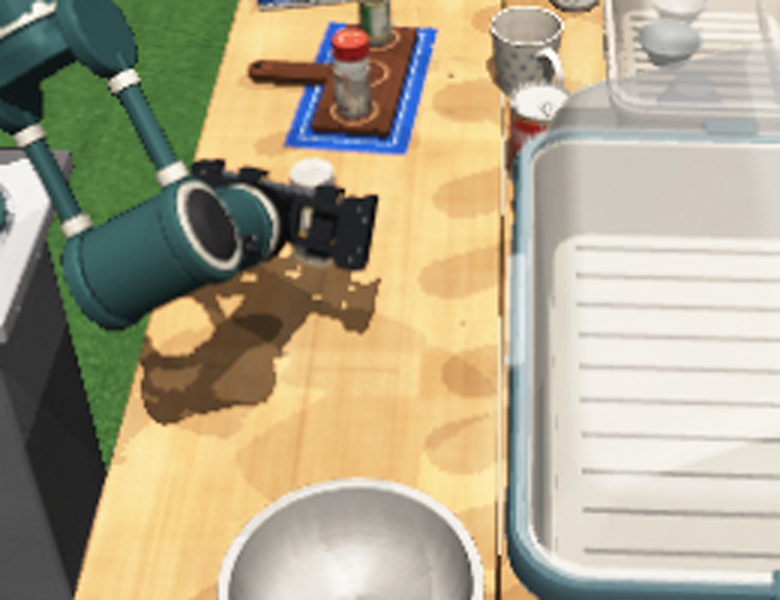

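The jar hangs upright in the gripper, with its white cap at (311,172). The board and its jars are undisturbed. Lowering it to the worktop.

move_arm --deltas "-0.3 0 0.173 0 0 0;-0.5 0 0.29 0 0 0;-0.4 0 0.23 0 0 0;-0.2 0 0.115 0 0 0;-0.12 0 0.07 0 0 0;0 0 0 0 0 0"

```text
t: 20.53
tool_pos: [0.5004, -0.1145, 0.0693]
orientation: [-179.8, -60.0, 71.5]
wrist_force: [0.1, -0.2, -1.0]
grip_width: 0.0432
finger_force: 25.0
```

move_arm --deltas "-0.03 0 0.017 0 0 0;-0.03 0 0.017 0 0 0;0 0 0 0 0 0;0 0 0 0 0 0"

```text
t: 20.87
tool_pos: [0.501, -0.1155, 0.068]
orientation: [179.9, -60.0, 71.7]
wrist_force: [0.3, 0.3, -1.0]
grip_width: 0.0426
finger_force: 25.0
```

move_arm --deltas "-0.02 0 0.012 0 0 0;-0.02 0 0.012 0 0 0;0 0 0 0 0 0;0 0 0 0 0 0"

```text
t: 21.2
tool_pos: [0.5006, -0.1152, 0.0655]
orientation: [-180.0, -60.0, 71.6]
wrist_force: [0.0, 0.5, -0.9]
grip_width: 0.0429
finger_force: 25.0
```

move_arm --deltas "-0.022 0 0.012 0 0 0;-0.022 0 0.012 0 0 0;0 0 0 0 0 0;0 0 0 0 0 0"

```text
t: 21.53
tool_pos: [0.5006, -0.1152, 0.0634]
orientation: [-180.0, -60.0, 71.6]
wrist_force: [-0.4, 0.3, -0.7]
grip_width: 0.043
finger_force: 25.0
```

move_arm --deltas "-0.022 0 0.012 0 0 0;0 0 0 0 0 0;0 0 0 0 0 0"

```text
t: 21.78
tool_pos: [0.5006, -0.1152, 0.0624]
orientation: [-180.0, -60.0, 71.6]
wrist_force: [0.4, 0.3, -1.6]
grip_width: 0.0431
finger_force: 25.0
```

move_arm --deltas "-0.022 0 0.012 0 0 0;0 0 0 0 0 0;0 0 0 0 0 0"

```text
t: 22.03
tool_pos: [0.5007, -0.1152, 0.0623]
orientation: [180.0, -60.1, 71.6]
wrist_force: [-2.0, -0.1, 5.0]
grip_width: 0.0427
finger_force: 25.0
```

move_arm --deltas "-0.022 0 0.012 0 0 0;0 0 0 0 0 0;0 0 0 0 0 0"

```text
t: 22.28
tool_pos: [0.5007, -0.1151, 0.0622]
orientation: [179.9, -60.2, 71.7]
wrist_force: [-2.8, -0.6, 9.8]
grip_width: 0.0427
finger_force: 25.0
```

Run:
```python
from meas import *
s=sensors.sense();print(s['t'],s['tool_pos'],s['wrist_force'])
for c in('side','top'):
    im=get_image(c)
    for k in cut_out(c,'jar_white')[:2]:
        P=cloud(im,k['mask']);print(c,k['confidence'],k['position'],np.percentile(P,[1,50,99],axis=0).round(3).tolist())
```

```text
22.2833 [ 0.5007 -0.1151  0.0622] [-2.7788 -0.6315  9.8209]
side 0.57 [282.9, 194.9] [[0.478, -0.171, 0.058], [0.496, -0.131, 0.109], [0.516, -0.106, 0.125]]
top 0.6 [318.7, 226.3] [[0.477, -0.146, 0.078], [0.498, -0.127, 0.108], [0.521, -0.105, 0.115]]
```

Contact is made at 9.8 N, at the height expected for an upright jar. Releasing and backing off.

move_arm --deltas "0.02 0 -0.012 0 0 0;0 0 0 0 0 0;0 0 0 0 0 0;0 0 0 0 0 0;0 0 0 0 0 0;0 0 0 0 0 0;0 0 0 0 0 0;0 0 0 0 0 0" --fingers 1

```text
t: 23.15
tool_pos: [0.5006, -0.1153, 0.0613]
orientation: [-180.0, -60.0, 71.6]
wrist_force: [0.1, 0.2, -0.3]
grip_width: 0.0882
finger_force: 0.0
```

move_arm --deltas "0 0 -0.15 0 0 0;0 0 -0.4 0 0 0;0 0 -0.6 0 0 0;0 0 -0.8 0 0 0;0 0 -0.8 0 0 0;0.6 0 -0.3 0 0 0;0.86 0 -0.5 0 0 0;0.86 0 -0.5 0 0 0"

```text
t: 23.82
tool_pos: [0.47, -0.2057, 0.2242]
orientation: [-179.8, -60.0, 71.3]
wrist_force: [1.2, -0.0, 0.9]
grip_width: 0.0882
finger_force: 0.0
```

```bash
cat > jar.py <<'E'
from meas import *
s=sensors.sense();print(s['t'],s['tool_pos'],s['orientation'],s['q'])
im=get_image('top')
for k in cut_out('top','jar_white')[:2]:
    P=cloud(im,k['mask']);Q=P[P[:,2]>P[:,2].max()-.012];print(k['confidence'],k['position'],P[:,2].max(),cv2.minEnclosingCircle(Q[:,:2].astype(np.float32)*1000),Q.mean(0))
si=get_image('side')
for k in cut_out('side','jar_white')[:2]:
    P=cloud(si,k['mask']);Q=P[P[:,2]>.1];print('side',k['confidence'],P[:,2].max(),cv2.minEnclosingCircle(Q[:,:2].astype(np.float32)*1000) if len(Q) else P.mean(0))
for k in landmark_of('side','jar_white')[:1]:print('foot',atz(si,k['position'],0))
E
python3 jar.py
```

```text
23.8167 [ 0.47   -0.2057  0.2242] [-179.7738  -60.0298   71.2988] [-54.506   18.6015 108.5262  44.7613  96.0326 -49.4731]
0.66 [318.0, 226.2] 0.11616768975203876 ((497.50457763671875, -125.61759185791016), 21.44951057434082) [ 0.4977 -0.1262  0.1086]
0.47 [287.1, 148.1] 0.14000803768959302 ((740.6685791015625, -18.52031898498535), 34.25883865356445) [ 0.7432 -0.015   0.1339]
side 0.7 0.25906547857758006 ((518.0841064453125, -230.19378662109375), 111.72966766357422)
foot [ 0.4954 -0.1313  0.    ]
```

move_arm --deltas "0 0 0 0 -1 0;0 0 0 0 -1 0;0 0 0 0 -1 0;0 0 0 0 -1 0;0 0 0 0 -1 0;0 0 0 0 -1 0;0 0 0 0 -1 0;0 0 0 0 -1 0"

```text
t: 24.73
tool_pos: [0.4701, -0.2045, 0.2213]
orientation: [-179.8, -19.8, 71.5]
wrist_force: [0.2, 0.3, -0.1]
grip_width: 0.0883
finger_force: 0.0
```

move_arm --deltas "0 0 0 0 -1 0;0 0 0 0 -1 0;0 0 0 0 -1 0;0 0 0 0 -1 0;0 0 0 0 0 -0.84;0 0 0 0 0 -0.84;0 0 0 0 0 -0.84;0 0 0 0 0 0"

```text
t: 25.4
tool_pos: [0.4699, -0.2038, 0.2207]
orientation: [-179.8, -0.1, 84.3]
wrist_force: [-0.9, 0.1, 0.1]
grip_width: 0.0883
finger_force: 0.0
```

```bash
python3 jar.py
python3 - <<'E'
from kin import *
from workcell import sensors
s=sensors.sense();R=Ro.from_euler('xyz',s['orientation'],degrees=True)
print(R.inv().apply(np.array([.4975,-.126,.056])-s['tool_pos'])/.04)
E
```

```text
25.4 [ 0.4699 -0.2038  0.2207] [-179.7622   -0.063    84.3421] [-26.2187  -1.7552 112.5843  -0.0262  69.4158 -20.5517]
0.56 [318.2, 227.0] 0.11489129361366779 ((497.419677734375, -125.48236083984375), 21.449621200561523) [ 0.4976 -0.1256  0.1089]
side 0.72 0.11479187276913538 ((499.09100341796875, -125.512451171875), 24.864534378051758)
foot [ 0.4869 -0.1212  0.    ]
[2.02007381 0.47321401 4.15179729]
```

move_arm --deltas "0.5 0.12 0 0 0 0;0.8 0.19 0 0 0 0;0.52 0.12 0 0 0 0;0.2 0.04 0 0 0 0;0 0 0.8 0 0 0;0 0 0.8 0 0 0;0 0 0.8 0 0 0;0 0 0.7 0 0 0"

```text
t: 26.32
tool_pos: [0.4972, -0.1262, 0.0971]
orientation: [-180.0, 0.0, 84.2]
wrist_force: [-0.0, -0.1, -1.1]
grip_width: 0.088
finger_force: 0.0
```

move_arm --deltas "0 0 0.5 0 0 0;0 0 0.35 0 0 0;0 0 0.2 0 0 0;0 0 0 0 0 0"

```text
t: 26.65
tool_pos: [0.4961, -0.1259, 0.0547]
orientation: [-179.8, -0.0, 84.2]
wrist_force: [0.6, 0.6, 0.1]
grip_width: 0.088
finger_force: 0.0
```

move_arm --deltas "0 0 0 0 0 0;0 0 0 0 0 0;0 0 0 0 0 0;0 0 0 0 0 0;0 0 0 0 0 0;0 0 0 0 0 0;0 0 0 0 0 0;0 0 0 0 0 0" --fingers 0 --squeeze 25

```text
t: 27.32
tool_pos: [0.498, -0.126, 0.0572]
orientation: [180.0, 0.0, 84.2]
wrist_force: [-0.8, -0.9, 2.9]
grip_width: 0.0457
finger_force: 25.0
```

move_arm --deltas "0 0 0 0 0 0;0 0 0 0 0 0;0 0 0 0 0 0"

```text
t: 27.57
tool_pos: [0.4981, -0.126, 0.0572]
orientation: [180.0, 0.0, 84.2]
wrist_force: [-1.9, -0.5, 4.5]
grip_width: 0.0457
finger_force: 25.0
```

move_arm --deltas "0 0 -0.1 0 0 0;0 0 -0.4 0 0 0;0 0 -0.7 0 0 0;0 0 -0.8 0 0 0;0 0 -0.8 0 0 0;0 0 -0.7 0 0 0;0 0 -0.4 0 0 0;0 0 -0.1 0 0 0"

```text
t: 28.23
tool_pos: [0.4999, -0.1264, 0.2206]
orientation: [179.6, 0.1, 84.2]
wrist_force: [1.4, -1.0, -1.5]
grip_width: 0.0457
finger_force: 25.0
```

move_arm --deltas "0.3 -0.02 0 0 0 0;0.6 -0.04 0 0 0 0;0.8 -0.055 0 0 0 0;0.8 -0.055 0 0 0 0;0.8 -0.055 0 0 0 0;0.8 -0.055 0 0 0 0;0.8 -0.055 0 0 0 0;0.8 -0.055 0 0 0 0"

```text
t: 28.9
tool_pos: [0.5032, 0.1046, 0.2139]
orientation: [-179.7, 0.0, 84.2]
wrist_force: [0.7, -0.2, -0.7]
grip_width: 0.0458
finger_force: 25.0
```

move_arm --deltas "0.8 -0.055 0 0 0 0;0.8 -0.055 0 0 0 0;0.8 -0.055 0 0 0 0;0.8 -0.055 0 0 0 0;0.7 -0.05 0 0 0 0;0.5 -0.03 0 0 0 0;0.3 -0.02 0 0 0 0;0 0 0 0 0 0"

```text
t: 29.57
tool_pos: [0.5099, 0.2929, 0.2142]
orientation: [-179.8, 0.1, 84.4]
wrist_force: [0.8, -0.6, -0.2]
grip_width: 0.0458
finger_force: 25.0
```

Run:
```python
from mb import *
im,o,warp=edges();s=sensors.sense();print(s['t'],s['tool_pos'],s['orientation'],s['grip_width'],{k:o[k] for k in o if 'jar' in k})
from scipy.spatial.transform import Rotation as Ro
R=Ro.from_euler('xyz',s['orientation'],degrees=True)
print(R.inv().apply(np.array([.512,.300,.0762])-s['tool_pos'])/.04)
w,gx,gy=warp(.019,(.509,.3033),np.deg2rad(-5.8));f=w.astype(float);bl=f[...,2]-f[...,0]
for sl in((gx>.025)&(gx<.045),(gx>-.04)&(gx<-.02)):
    d=np.nonzero(np.diff((bl[sl].mean(0)>30).astype(int)))[0];print(gy[d])
for sl in((gy>-.06)&(gy<-.04),(gy>.02)&(gy<.04)):
    d=np.nonzero(np.diff((bl[:,sl].mean(1)>30).astype(int)))[0];print(gx[d])
c=np.zeros((600,640,3),np.uint8);c[:300]=cv2.resize(im['image'][150:300,100:420],(640,300));si=get_image('side');c[300:,:480]=cv2.resize(si['image'][80:230,200:440],(480,300))
cv2.imwrite('pics/c6.png',c[...,::-1])
for k in cut_out('side','jar_white')[:1]:
    P=cloud(si,k['mask']);print('white',k['confidence'],np.percentile(P,[1,50,99],axis=0).round(3).tolist())
```

```text
29.7667 [0.5112 0.2896 0.2159] [-179.9275    0.0778   84.1558] 0.04574694261950484 {'jar_red': array([0.5026, 0.2151])}
[ 0.2655 -0.001   3.493 ]
[-0.151  -0.1235]
[-0.1515 -0.1235  0.1495]
[-0.0745 -0.046   0.053   0.075 ]
[-0.0745 -0.046   0.053   0.075 ]
white 0.8 [[0.485, 0.262, 0.165], [0.511, 0.274, 0.223], [0.532, 0.306, 0.272]]
```

View pics/c6.png

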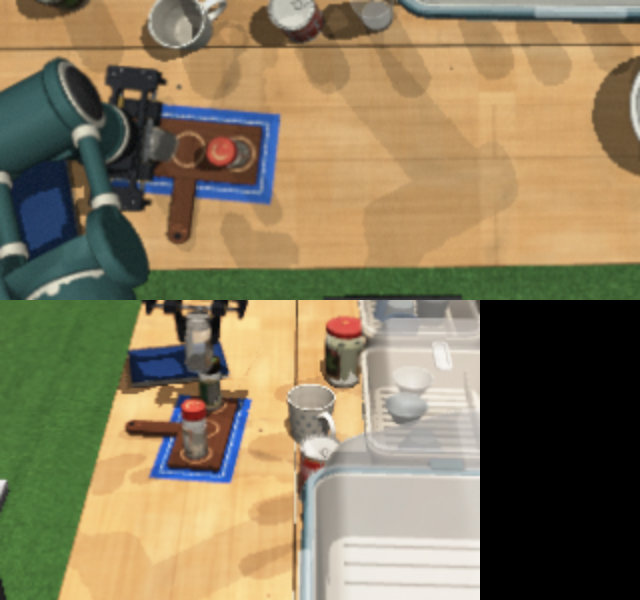

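The board is unmoved, with both jars standing. The white jar is held upright at lower-panel (197,340). Centring over the ring, then lowering.

move_arm --deltas "0.13 0 0 0 0 0;0.135 0 0 0 0 0;0 0 0.3 0 0 0;0 0 0.6 0 0 0;0 0 0.6 0 0 0;0 0 0.6 0 0 0;0 0 0.5 0 0 0;0 0 0 0 0 0"

```text
t: 30.53
tool_pos: [0.509, 0.2993, 0.1069]
orientation: [-179.5, 0.3, 84.2]
wrist_force: [-0.5, 0.0, -2.4]
grip_width: 0.0458
finger_force: 25.0
```

move_arm --deltas "0 0 0.3 0 0 0;0 0 0.25 0 0 0;0 0 0.15 0 0 0;0 0 0 0 0 0;0 0 0 0 0 0"

```text
t: 30.95
tool_pos: [0.5129, 0.3015, 0.085]
orientation: [180.0, -0.0, 84.2]
wrist_force: [1.0, -0.5, -0.6]
grip_width: 0.0454
finger_force: 25.0
```

move_arm --deltas "0 0 0.07 0 0 0;0 0 0.05 0 0 0;0 0 0.03 0 0 0;0 0 0 0 0 0;0 0 0 0 0 0"

```text
t: 31.37
tool_pos: [0.5128, 0.3014, 0.0789]
orientation: [180.0, -0.0, 84.2]
wrist_force: [-0.2, -0.5, -0.8]
grip_width: 0.0456
finger_force: 25.0
```

move_arm --deltas "0 0 0.025 0 0 0;0 0 0.025 0 0 0;0 0 0 0 0 0;0 0 0 0 0 0"

```text
t: 31.7
tool_pos: [0.5126, 0.3013, 0.0767]
orientation: [-180.0, 0.0, 84.2]
wrist_force: [-0.0, 0.3, -0.8]
grip_width: 0.0456
finger_force: 25.0
```

move_arm --deltas "0 0 0.025 0 0 0;0 0 0 0 0 0;0 0 0 0 0 0"

```text
t: 31.95
tool_pos: [0.5129, 0.3015, 0.076]
orientation: [180.0, -0.0, 84.2]
wrist_force: [-0.4, 0.3, 0.2]
grip_width: 0.0456
finger_force: 25.0
```

move_arm --deltas "0 0 0.025 0 0 0;0 0 0 0 0 0;0 0 0 0 0 0"

```text
t: 32.2
tool_pos: [0.5129, 0.3016, 0.0759]
orientation: [180.0, -0.0, 84.2]
wrist_force: [-2.0, -1.1, 5.9]
grip_width: 0.0457
finger_force: 25.0
```

Contact is made at the predicted height. Releasing slowly, then lifting straight up.

move_arm --deltas "0 0 -0.015 0 0 0;0 0 0 0 0 0;0 0 0 0 0 0;0 0 0 0 0 0;0 0 0 0 0 0;0 0 0 0 0 0;0 0 0 0 0 0;0 0 0 0 0 0" --fingers 0.9

```text
t: 32.87
tool_pos: [0.5126, 0.3013, 0.0753]
orientation: [-180.0, 0.0, 84.2]
wrist_force: [0.2, -0.1, 0.4]
grip_width: 0.0793
finger_force: 0.0
```

move_arm --deltas "0 0 0 0 0 0;0 0 -0.15 0 0 0;0 0 -0.4 0 0 0;0 0 -0.7 0 0 0;0 0 -0.9 0 0 0;0 0 -0.9 0 0 0;0 0 -0.9 0 0 0;0 0 -0.5 0 0 0"

```text
t: 33.53
tool_pos: [0.5143, 0.3023, 0.2592]
orientation: [179.7, -0.2, 84.2]
wrist_force: [0.8, 1.0, 0.2]
grip_width: 0.0795
finger_force: 0.0
```

move_arm --deltas "-0.6 0 0 0 0 0;-0.9 0 0 0 0 0;-0.9 0 0 0 0 0;-0.9 0 0 0 0 0;-0.9 0 0 0 0 0;-0.9 0 0 0 0 0;-0.6 0 0 0 0 0;0 0 0 0 0 0"

```text
t: 34.2
tool_pos: [0.4891, 0.0708, 0.254]
orientation: [180.0, 0.1, 84.0]
wrist_force: [-0.1, -0.1, -1.0]
grip_width: 0.0793
finger_force: 0.0
```

Run:
```python
from mb import *
im,o,warp=edges();s=sensors.sense();print(s['t'],s['tool_pos'],s['wrist_force'])
w,gx,gy=warp(.019,(.509,.3033),np.deg2rad(-5.8));f=w.astype(float);bl=f[...,2]-f[...,0]
for sl in((gx>.025)&(gx<.045),(gx>-.04)&(gx<-.02)):
    d=np.nonzero(np.diff((bl[sl].mean(0)>30).astype(int)))[0];print('y',gy[d])
for sl in((gy>-.06)&(gy<-.04),(gy>.02)&(gy<.04)):
    d=np.nonzero(np.diff((bl[:,sl].mean(1)>30).astype(int)))[0];print('x',gx[d])
a=np.deg2rad(-5.8);M=np.array([[np.cos(a),np.sin(a)],[-np.sin(a),np.cos(a)]])
for n in('jar_white','jar_dark','jar_red'):
    for k in cut_out('top',n)[:2]:
        P=cloud(im,k['mask']);z=P[:,2].max();Q=P[P[:,2]>.118]
        if len(Q)>10:
            c=np.array(cv2.minEnclosingCircle(Q[:,:2].astype(np.float32))[0]);print(n,k['confidence'],z,c,'in board',M@(c-[.512,.300]))
c=np.zeros((600,640,3),np.uint8);c[:300]=cv2.resize(im['image'][150:300,100:420],(640,300));si=get_image('side');c[300:]=cv2.resize(si['image'][100:212,200:440],(640,300))
cv2.imwrite('pics/c7.png',c[...,::-1])
```

```text
34.4 [0.4899 0.0752 0.2538] [0.0033 0.0078 0.1749]
y [-0.1515 -0.14    0.003   0.016   0.037   0.1175  0.136 ]
y [0.1185 0.136 ]
x [-0.073  -0.0585 -0.056  -0.051  -0.01    0.0755]
x [-0.0735 -0.0595 -0.0555 -0.0475  0.015   0.0725]
jar_white 0.54 0.6173394205072553 [0.4959 0.2286] in board [-0.0088 -0.0727]
jar_dark 0.55 0.1295329878611745 [0.5189 0.3834] in board [-0.0016  0.0837]
```

View pics/c7.png

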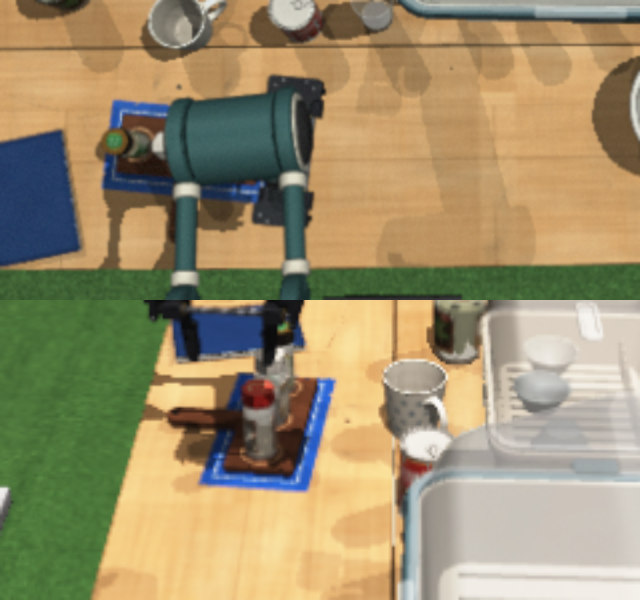

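The arm covers the view from above, though the red and white jars look upright from the side. Moving further right, then checking again.

move_arm --deltas "-0.6 0 0 0 0 0;-0.9 0 0 0 0 0;-0.9 0 0 0 0 0;-0.9 0 0 0 0 0;-0.9 0 0 0 0 0;-0.9 0 0 0 0 0;-0.6 0 0 0 0 0;0 0 0 0 0 0"

```text
t: 35.27
tool_pos: [0.4665, -0.1555, 0.2534]
orientation: [-180.0, 0.1, 84.0]
wrist_force: [1.1, 0.4, 0.8]
grip_width: 0.0796
finger_force: 0.0
```

Run:
```python
from mb import *
im,o,warp=edges();s=sensors.sense();print(s['t'],s['tool_pos'])
w,gx,gy=warp(.019,(.509,.3033),np.deg2rad(-5.8));f=w.astype(float);bl=f[...,2]-f[...,0]
for sl in((gx>.025)&(gx<.045),(gx>-.04)&(gx<-.02)):
    d=np.nonzero(np.diff((bl[sl].mean(0)>30).astype(int)))[0];print('y',gy[d])
for sl in((gy>-.06)&(gy<-.04),):
    d=np.nonzero(np.diff((bl[:,sl].mean(1)>30).astype(int)))[0];print('x',gx[d])
a=np.deg2rad(-5.8);M=np.array([[np.cos(a),np.sin(a)],[-np.sin(a),np.cos(a)]])
for n in('jar_white','jar_dark','jar_red'):
    for k in cut_out('top',n)[:2]:
        P=cloud(im,k['mask']);z=P[:,2].max();Q=P[P[:,2]>.115]
        if len(Q)>10:
            c=np.array(cv2.minEnclosingCircle(Q[:,:2].astype(np.float32))[0]);print(n,k['confidence'],z,c,'in board',M@(c-[.512,.300]))
w=cv2.resize(np.rot90(w,2),(640,380));cv2.imwrite('pics/w8.png',w[...,::-1])
```

```text
35.4667 [ 0.4668 -0.1512  0.2532]
y [-0.151  -0.1235  0.1175  0.136 ]
y [-0.1505 -0.126   0.1165  0.136 ]
x [-0.0745 -0.046   0.053   0.075 ]
jar_white 0.74 0.13366199399487338 [0.5121 0.3009] in board [-0.      0.0009]
jar_dark 0.64 0.12953747779072342 [0.5209 0.3834] in board [0.0004 0.0838]
jar_red 0.7 0.13072472489035805 [0.5026 0.2156] in board [-0.0008 -0.0849]
```

View pics/w8.png

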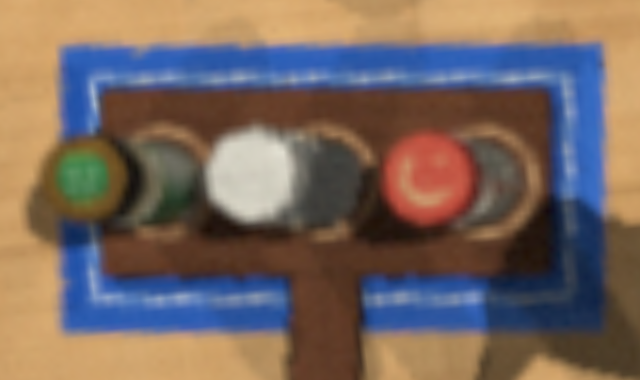

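The board is centred and square on the mat. All three jars stand in their rings, with the white cap at (255,178) leaning out in the view only from perspective. The measured offsets are about 1 mm.

```bash
python3 -c "
from workcell import robot; print(robot.sign_off())"
```

```text
the job is handed in; nothing more can be done
None
```

I handed the job in at about 35 s: the board lies on the mat about 2 mm off centre and square, the white-capped jar is upright in the middle ring about 1 mm off centre, and the other two jars still stand in their rings. The arm never came near the tin, mug, bowl or glass. The sign-off returned no verdict.

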